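# Put the sharpening stone away in the latched knife case

## Robot

A 6-joint arm with a two-finger parallel gripper is mounted at the origin on the work surface. World frame = base frame: x ahead of the robot, y to its left, z up, the work surface at z = 0. Lengths are in m, angles in rad, forces in N, time in s.
With the tool pointing down it reaches from about 0.375 to 0.975 m from the base axis. Payload 3.8 kg.
Tool frame: the origin (TCP) lies at the very end of the fingers, on their centre line; the grasp point (between the pads) lies 19 mm behind it (bot.pinch_z is the distance from the TCP to the grasp point, in m); x points along the fingers, y is the direction in which the jaws open and shut, and the axes are right-handed (so a half turn about x gives the same grasp; the last joint's range is limited). The gripper opens to 85 mm and grips with 20 to 120 N. Pads are 22 mm wide; open, the fingers measure 114 mm over their backs; the gripper's body (76 mm by 85 mm) begins 54 mm behind the grasp point. The pads swing forward as they close: fully open they stand 13 mm farther back than shut.
Start: joints at [1.136, 0.264, 1.604, -0, 1.274, -0.037], TCP at [0.261, 0.622, 0.231] pointing down, gripper open.
Joint ranges: [-2.63, 2.63], [-0.94, 2.18], [0.31, 2.57], [-1.31, 4.45], [0, 2.66], [-2.55, 2.55]. Speed limits (rad/s): [2.57, 2.57, 3.14, 3.14, 3.14, 3.14].

## Interface

Orientations are given as a rotation vector (axis times angle).
In Python, from workcell import monitor, imaging, finish_job, bot gives the robot as it stands.
- The arm moves only by the tool jog_arm, never from a script. Its argument "rows" is a list of rows, each a list of 7 numbers: the shift along the tool's x, y, z in m, then the turn, a rotation vector about the tool's x, y, z in rad, then the opening in per cent of the stroke, from 0 (shut) to 100 (fully open). A call has 1 to 20 rows; each row is the pose to reach, as a shift and turn from the pose measured when the call began, along the tool's axes at that moment; what a row does not reach only later rows make up. A row lasts 1/10 s, in which the tool goes at most 50 mm and 8.59 degrees, less where a joint would pass 70% of its speed; a pose out of reach is approached as far as the arm can. A call with a gripper value outside its range is refused whole. The fingers move at their own pace and stop on an object; "force" is the grip in N (left out, the last holds). Time passes only in rows, so rows that repeat a pose let the fingers close. It gives the time, the measured TCP pose, the force and the opening at its end, in the units of the state.
- monitor.read_state(): the state, without advancing time (a new reading comes with each control period).
- imaging.read_camera(name): name is "scene" or "top" or "wrist"; returns the picture (420x560x3 uint8, blue, green, red); there is no depth.
- imaging.camera_params(name): a dict with "fx", "fy", "cx", "cy" (pixels), "k1" (the pictures are not rectified: a ray, as slopes to the right and down, at radius r is drawn at 1 + k1 r^2 times it, then the intrinsics apply), "T" (4x4, takes a point from camera to world coordinates); the wrist camera has in their place "T_tool_cam" (4x4, takes a point from camera to tool coordinates, whose origin is the TCP and whose axes are the tool frame's). Camera axes: x right, y down, z forward; pixel columns grow to the right and rows downward; lengths in m; the calibration is good to about 2 mm. A picture is of the moment at which its call begins: read the wrist's pose just before it. camera_params takes no time and is no camera call.
- finish_job(): hands the job in, once; it reports no verdict.
The state is a dict: "time": time; "q": joint angles; "joint_vel": joint speeds; "joint_torque": joint torques, N m; "tool_pos": TCP position; "tcp_rot": TCP orientation; "wrist_force": force on the tool from outside, world axes, zero at the start; "torque": the same for the moment, N m; "width": opening from 0.0 (shut) to 1.0 (fully open).
Only numpy, scipy, OpenCV 4.12 (cv2) and the standard library are available. Lean on these libraries where they do the work, as an engineer would, in place of code of your own. Each camera call takes 0.05 s, during which the arm holds its last target. There are 200 camera calls.

## Task

Put the sharpening stone away: swing the steel hasp up off the catch of the wooden knife case until it stands upright or further back, raise the lid as far as it goes, and lay the stone, wooden base down and without dropping it, in the empty fenced-off place beside the knives, next to the hinges. Then shut the lid fully and swing the hasp down flat over its catch again. Do not force the lid up while the hasp is still over it, and leave the other things on the counter where they are.

Things in the scene. Friction and masses are not known exactly. Their poses are not given: they have to be found in the camera images.
- case: Fixed wooden knife case, 230 (x, depth) x 280 (y, width) mm, walls 8 mm thick and 100 mm high; origin at the centre of its underside; front (-x) to the robot's right. The front rail is thicker (x -115 to -93) and 110 mm high, level with the shut lid's top. Inner floor at z 12. A partition at y -12 (8 mm thick, top z 50) parts the knives' bay (y<-16) from the stone's bay (y -8 to 132).
- stone_place (a point): Middle of the stone's place on the inner floor, at x 33, y 62, z 12 mm in the case's frame, axes as the case. The place is 148 mm (x) by 140 mm (y), between the back wall and a low cross bar (top 20 mm above the inner floor). The open lid, at 54 degrees, overhangs it: reach in from the front with the tool leaning 25 to 35 degrees, fingers pointing down and to the hinge.
- lid (a joint): Angle of the lid: 0 shut, grows as its front edge rises, stops at 0.95 rad. The hinge is stiff: the lid stays where it is left. The lid is a 10 mm thick wooden panel, 276 mm wide, reaching 203 mm forward of the hinge.
- lid_hinge (a point): Point on the lid's hinge line (which runs along the case's y), at x 111, y 50, z 100 mm in the case's frame; on the same y as the knob. Its axes turn with the lid.
- lid_knob (a point): Grip point of the lid's dark wooden knob (head 30 mm in diameter, top 34 mm above the lid), 24 mm above the lid's top face; 179 mm forward of the hinge line and 34 mm above it when shut; on the side of the stone's bay. Its axes turn with the lid (x to the hinge, z out of the lid's top).
- hasp (a joint): Angle of the hasp: 0 flat on the shut lid, pointing to the back, its slot over the catch (a steel staple on the lid, 22 mm high); grows as it swings up and over, away from the lid; upright at 1.57, stops at 1.95 rad. Stiff: it stays where it is left.
- hasp_hinge (a point): Middle of the hasp's hinge, on top of the front rail, at x -105, y -75, z 116 mm in the case's frame; the hinge line runs along the case's y.
- hasp_tab (a point): Grip point on the turned-up end tab of the hasp, a slotted steel strap 90 x 34 x 5 mm. The tab is 34 mm wide (y), 7 mm thick (x), its top 31 mm above the strap's middle. The point is 86.5 mm from the hinge along the strap and 20 mm above it (26 mm above the lid when flat). Axes turn with the hasp: x along the strap from the hinge, z out of its top.
- stone: Sharpening stone, loose: a grey oblong stone (112 x 52 x 24 mm) fixed on a slightly larger wooden base (120 x 56 x 16 mm), 40 mm high in all, about 0.45 kg, lying base down on the counter in front of the case. Origin at the centre of its underside, x along its length.
- brush: Loose wooden scrubbing brush with an arched handle, 145 x 56 x 63 mm, bristles down; origin under its centre. Leave alone.
- mill: Loose dark wooden pepper mill, 150 mm tall, 54 mm diameter; origin under its centre. Leave alone.
- jar: Loose glass jar, 100 mm tall, 66 mm diameter; origin under its centre. Leave alone.
- mug: Loose white mug, 90 mm tall, 80 mm diameter; origin under its centre. Leave alone.
- can: Loose food can, 110 mm tall, 74 mm diameter; origin under its centre. Leave alone.
There are look-alikes about, which are no part of the job. Leave any green or yellow look-alike of the stone alone.

How it is judged:
On the way, in this order (a step that is already met when the one before it is completed fails the run):
1. the hasp is swung off the catch, upright or further back (value of joint hasp above 1.45 rad and value of joint lid below 0.1 rad), for 0.1 s.
2. the lid is raised as far as it goes (beyond 0.8 rad) (value of joint lid above 0.8 rad), for 0.2 s.
3. the stone lies base down in its place in the open case and is let go (x of stone in the frame of stone_place between -0.048 and 0.048 m and y of stone in the frame of stone_place between -0.05 and 0.05 m and z of stone in the frame of stone_place below 0.008 m and angle between stone's own z axis and vertical below 0.12 rad and contact force between the fingers and stone below 0.05 N and linear speed of stone below 0.03 m/s and value of joint lid above 0.5 rad), for 0.2 s.
4. the lid is fully shut with the hasp still off (value of joint lid below 0.04 rad and value of joint hasp above 0.5 rad), for 0.1 s.
At the end, for the whole second after the job is handed in: The stone lies flat, base down, in its place (origin within 48 mm of the middle along the case and 50 mm across, on the floor within 8 mm), the lid is shut (below 0.04 rad) and the hasp lies over the catch (below 0.15 rad), everything at rest and the other things within 40 mm of where they stood (value of joint hasp below 0.15 rad and value of joint lid below 0.04 rad and linear speed of stone below 0.03 m/s and x of stone in the frame of stone_place between -0.048 and 0.048 m and y of stone in the frame of stone_place between -0.05 and 0.05 m and z of stone in the frame of stone_place below 0.008 m and angle between stone's own z axis and vertical below 0.12 rad); the robot touches nothing.
It fails at once if the lid is forced up (beyond 0.12 rad) while the hasp is still over it (below 1.2 rad) (value of joint lid above 0.12 rad and value of joint hasp below 1.2 rad).
It fails at once if the stone is dropped or thrown (moving faster than 0.6 m/s away from the gripper) (distance between the grasp point and stone above 0.1 m and linear speed of stone above 0.6 m/s).
It fails at once if another loose thing on the counter is moved more than 40 mm (distance of any of brush, mill, jar, mug, can from where it was at the start of the episode above 0.04 m).
It also fails if it takes over 72 s, if anything falls off the work surface, if the arm or the gripper's body presses on something with over 40 N, if the wrist force passes 120 N, or if a joint passes its speed limit or range.

## Working session

There is one attempt and no reset: what is moved stays moved. The work goes in short steps, Python scripts to look and compute and a tool call to move; the robot and the scene stay as the last step left them, time stands still between calls to the robot, and variables do not carry over. Pictures are saved under pics/ and viewed, about 8 in all and at most 12, crops included, and the job is handed in when it is done.

Besides the shell and the picture viewer there is one more tool, called after "Call:" as name(argument=value, ...), one argument or row to a line, values as JSON. jog_arm: Moves the arm, as the interface text tells. Its arguments: {"type":"object","properties":{"rows":{"type":"array","items":{"type":"array","items":{"type":"number"}}},"force":{"type":"number"}},"required":["rows"]}

```bash
mkdir -p pics; ls
python3 - <<'E'
from workcell import monitor, imaging, bot
import cv2, numpy as np
print(monitor.read_state()); print(bot, [a for a in dir(bot) if a[0]!='_'])
for n in ("scene","top","wrist"):
    im=imaging.read_camera(n); cv2.imwrite(f"pics/{n}0.png",im)
    p=imaging.camera_params(n); print(n,{k:(np.round(v,4).tolist()) for k,v in p.items()})
E
```

```text
pics
{'time': 0.0, 'q': array([ 1.13608895e+00,  2.64781956e-01,  1.60535351e+00,  1.43100246e-06,
        1.27371712e+00, -3.69212547e-02]), 'joint_vel': array([-0.00030146,  0.00025274, -0.00021901, -0.00107782,  0.0008467 ,
        0.0002267 ]), 'joint_torque': array([ 2.19454094e-03, -5.15108907e+01, -3.67317617e+01,  1.17516424e-04,
        1.28720573e-02,  1.16653490e-05]), 'tool_pos': array([0.26118849, 0.62163075, 0.2299537 ]), 'tcp_rot': array([ 0.31033541,  1.54870844, -0.31380551]), 'wrist_force': array([ 0.42147731, -0.25408897,  0.55493444]), 'torque': array([ 0.01968017, -0.00392701,  0.02791103]), 'width': 0.9969787447986923}
<Robot object at 0x7f1ae73cba10> ['MotionError', 'pinch_z']
scene {'fx': 424.5948, 'fy': 424.5948, 'cx': 275.0656, 'cy': 209.7701, 'k1': 0.0079, 'T': [[0.5382, 0.5066, -0.6736, 1.3403], [0.8427, -0.3087, 0.4412, -0.5452], [0.0156, -0.805, -0.593, 0.791], [0.0, 0.0, 0.0, 1.0]]}
top {'fx': 486.2123, 'fy': 486.2123, 'cx': 281.9302, 'cy': 216.0744, 'k1': 0.0603, 'T': [[0.0201, -0.9906, 0.1353, 0.3199], [-0.9998, -0.0208, -0.0039, -0.0028], [0.0067, -0.1352, -0.9908, 1.6114], [0.0, 0.0, 0.0, 1.0]]}
wrist {'fx': 351.439, 'fy': 351.439, 'cx': 277.6685, 'cy': 213.804, 'k1': -0.0891, 'T_tool_cam': [[-0.0007, -0.2676, 0.9635, -0.1424], [1.0, 0.0003, 0.0008, -0.0017], [-0.0005, 0.9635, 0.2676, -0.0673], [0.0, 0.0, 0.0, 1.0]]}
```

View pics/top0.png

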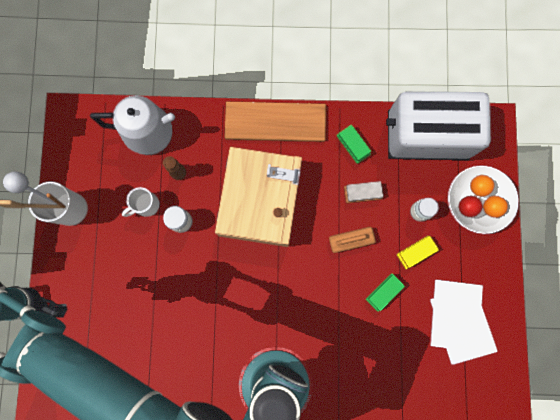

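View pics/scene0.png

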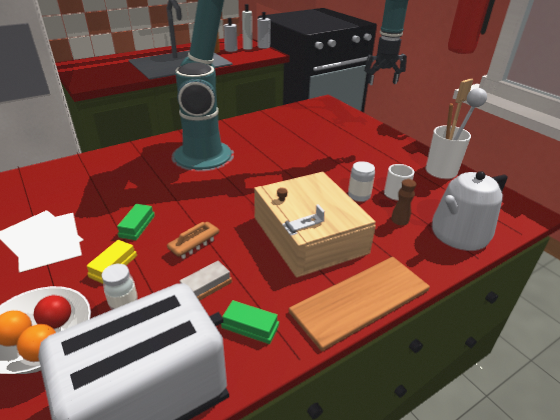

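The top view shows the case at about (260,195), with the hasp at (283,174) and the knob at (279,212). Things that could be taken for the stone: grey (364,191), green (354,143) and (385,292), yellow (418,252), plus the brush at (353,240). I choose the grey one and check it in a close crop.

```bash
cat > h.py <<'E'
import cv2, numpy as np
from scipy.spatial.transform import Rotation as R
from workcell import monitor, imaging, bot
def cam(n, st=None):
    p=imaging.camera_params(n)
    if n=="wrist":
        T=np.eye(4); T[:3,:3]=R.from_rotvec(st["tcp_rot"]).as_matrix(); T[:3,3]=st["tool_pos"]
        p["T"]=T@p["T_tool_cam"]
    return p
def ray(p,uv):
    d=np.array([(uv[0]-p["cx"])/p["fx"],(uv[1]-p["cy"])/p["fy"]]); s=d.copy()
    for _ in range(20): s=d/(1+p["k1"]*(s@s))
    return p["T"][:3,3], p["T"][:3,:3]@np.array([s[0],s[1],1])
def onz(p,uv,z):
    o,d=ray(p,uv); return o+d*(z-o[2])/d[2]
def proj(p,X):
    c=np.linalg.inv(p["T"])@np.append(X,1); s=c[:2]/c[2]; s=s*(1+p["k1"]*(s@s))
    return np.array([p["fx"]*s[0]+p["cx"],p["fy"]*s[1]+p["cy"]])
def tri(rays):
    A=0;b=0
    for o,d in rays:
        d=d/np.linalg.norm(d); M=np.eye(3)-np.outer(d,d); A=A+M; b=b+M@o
    return np.linalg.solve(A,b)
E
python3 - <<'E'
from h import *
im=cv2.imread("pics/top0.png"); c=im[130:260,205:395]
cv2.imwrite("pics/topcrop.png",cv2.resize(c,None,fx=4,fy=4,interpolation=cv2.INTER_CUBIC))
p=cam("top")
hsv=cv2.cvtColor(im,cv2.COLOR_BGR2HSV)
def comp(m,seed,name,z):
    m=m.astype(np.uint8); n,l,s,ce=cv2.connectedComponentsWithStats(m)
    k=l[seed[1],seed[0]]; cs,_=cv2.findContours((l==k).astype(np.uint8),0,2)
    b=cv2.boxPoints(cv2.minAreaRect(cs[0])); print(name,s[k],b.round(1).tolist()); 
    w=np.array([onz(p,q,z)[:2] for q in b]); print(w.round(4).tolist(), 'c',w.mean(0).round(4), 'sides',np.linalg.norm(w[1]-w[0]).round(3),np.linalg.norm(w[2]-w[1]).round(3), 'ang',[np.degrees(np.arctan2(*(w[i+1]-w[i])[::-1])).round(1) for i in (0,1)])
print(hsv[191,364],hsv[200,250],hsv[240,335])
comp((hsv[...,1]<90)&(hsv[...,2]>70),(364,191),'stone',.04)
comp((hsv[...,0]>12)&(hsv[...,0]<28)&(hsv[...,1]>40)&(hsv[...,2]>150),(250,200),'lid',.11)
E
```

```text
[ 13  11 200] [ 21  92 243] [ 13 154 220]
stone [346 181  38  21 605] [[345.79998779296875, 184.5], [381.3999938964844, 180.5], [383.29998779296875, 197.60000610351562], [347.70001220703125, 201.60000610351562]]
[[0.6439, -0.2171], [0.6594, -0.3339], [0.6024, -0.3397], [0.5869, -0.2235]] c [ 0.6231 -0.2786] sides 0.118 0.057 ang [np.float64(-82.4), np.float64(-174.1)]
lid [ 215  147   87   98 6015] [[214.60000610351562, 233.39999389648438], [228.10000610351562, 145.89999389648438], [301.5, 157.1999969482422], [288.0, 244.6999969482422]]
[[0.4664, 0.1984], [0.7457, 0.1664], [0.7143, -0.067], [0.436, -0.0295]] c [0.5906 0.0671] sides 0.281 0.235 ang [np.float64(-6.5), np.float64(-97.7)]
```

View pics/topcrop.png

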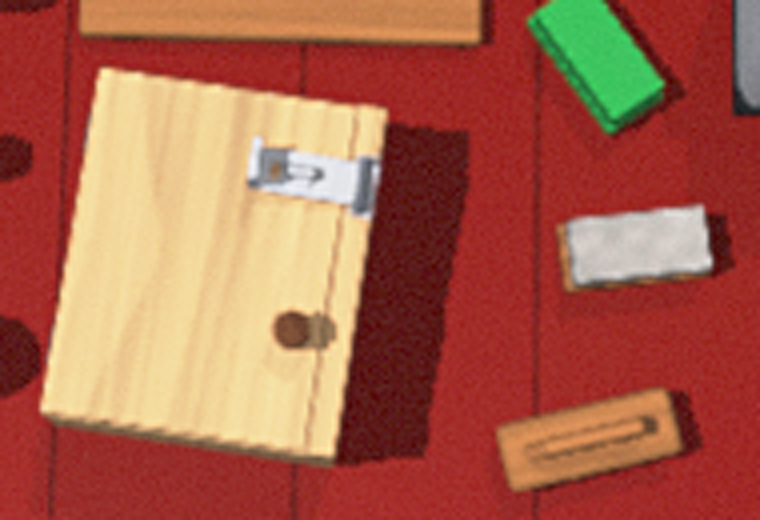

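The crop confirms the stone, a grey oblong on a wooden base at top-image (364,191). The case's front, with the rail and the hasp hinge, faces right. Next I compute the move to a wrist-camera view over the case, in the tool orientation I'll use throughout: x down, y along case y, z along case x.

```bash
cat >> h.py <<'E'
def Rt(yaw,lean=0.):
    """tool rotation: x down, y case y, z case x at yaw; lean = fingers toward case +x (rad)"""
    c=R.from_euler('z',yaw).as_matrix()
    B=np.array([[0,0,1],[0,1,0],[-1,0,0]],float)  # columns: tool x,y,z in case axes
    return c@R.from_rotvec([0,-lean,0]).as_matrix()@B
def go(pos,Rw,st=None):
    st=st or monitor.read_state(); R0=R.from_rotvec(st["tcp_rot"]).as_matrix()
    d=R0.T@(np.asarray(pos)-st["tool_pos"]); w=R.from_matrix(R0.T@Rw).as_rotvec()
    n=max(np.linalg.norm(d)/.05,np.degrees(np.linalg.norm(w))/8.59)
    print("row",d.round(4).tolist(),w.round(4).tolist(),"n>=%.1f"%n)
E
python3 - <<'E'
from h import *
st=monitor.read_state(); print(R.from_rotvec(st["tcp_rot"]).as_matrix().round(3).tolist())
print(Rt(np.radians(83)).round(3).tolist(), Rt(0,.5)[:,0])
go([.59,.03,.36],Rt(np.radians(83)))
E
```

```text
[[-0.001, 0.387, 0.922], [-0.002, 0.922, -0.387], [-1.0, -0.002, -0.0]]
[[0.0, -0.993, 0.122], [0.0, 0.122, 0.993], [-1.0, 0.0, 0.0]] [ 0.47942554  0.         -0.87758256]
row [-0.1291, -0.4184, 0.5323] [-1.8464, -0.0017, 0.0011] n>=13.8
```

The last joint can't reach that orientation, so I use the half-turned one (tool z = -case x).

```bash
sed -i 's/B=np.array.*/B=np.array([[0,0,-1],[0,-1,0],[-1,0,0]],float)  # columns: tool x,y,z in case axes/; s/y case y, z case x/y -case y, z -case x/' h.py
python3 - <<'E'
from h import *
print(Rt(0,.5)[:,0])
go([.59,.07,.36],Rt(np.radians(83)))
E
```

```text
[ 0.47942554  0.         -0.87758256]
row [-0.1291, -0.3816, 0.5168] [1.2952, 0.001, 0.0016] n>=13.1
```

Call:
jog_arm(
  rows=[
    [-0.129,-0.05,0.05,0.1,0,0,100],
    [-0.129,-0.38,0.517,1.295,0.001,0.002,100],
    [-0.129,-0.38,0.517,1.295,0.001,0.002,100],
    [-0.129,-0.38,0.517,1.295,0.001,0.002,100],
    [-0.129,-0.38,0.517,1.295,0.001,0.002,100],
    [-0.129,-0.38,0.517,1.295,0.001,0.002,100],
    [-0.129,-0.38,0.517,1.295,0.001,0.002,100],
    [-0.129,-0.38,0.517,1.295,0.001,0.002,100],
    [-0.129,-0.38,0.517,1.295,0.001,0.002,100],
    [-0.129,-0.38,0.517,1.295,0.001,0.002,100],
    [-0.129,-0.38,0.517,1.295,0.001,0.002,100],
    [-0.129,-0.38,0.517,1.295,0.001,0.002,100],
    [-0.129,-0.38,0.517,1.295,0.001,0.002,100],
    [-0.129,-0.38,0.517,1.295,0.001,0.002,100],
    [-0.129,-0.38,0.517,1.295,0.001,0.002,100],
    [-0.129,-0.38,0.517,1.295,0.001,0.002,100],
    [-0.129,-0.38,0.517,1.295,0.001,0.002,100],
    [-0.129,-0.38,0.517,1.295,0.001,0.002,100],
  ],
)

```text
time: 1.95
tool_pos: [0.5901, 0.0726, 0.3597]
tcp_rot: [1.297, 1.15, -1.297]
wrist_force: [-0.4, -0.1, -0.1]
width: 0.998
```

Run:
```python
from h import *
st=monitor.read_state(); im=imaging.read_camera("wrist"); cv2.imwrite("pics/w1.png",im)
np.save("w1.npy",np.r_[st["tool_pos"],st["tcp_rot"]]); print(st["time"],st["tool_pos"],st["q"].round(2))
```

```text
1.95 [0.59006137 0.07261043 0.35965025] [0.08 0.06 1.61 0.   1.48 0.2 ]
```

View pics/w1.png

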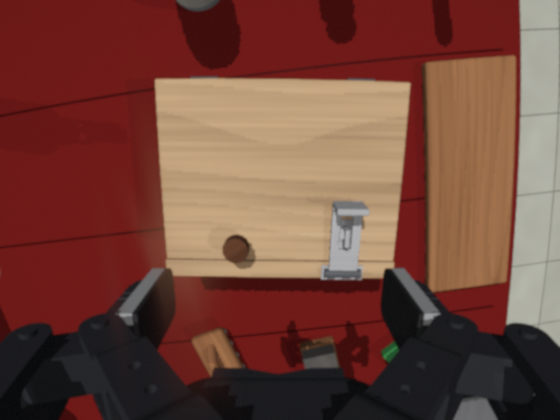

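The wrist view shows the lid corners at (156,80), (409,83), (394,277) and (165,278), the knob at (236,247), the hasp tab top at (350,205) and its hinge barrel at (342,274).

Run:
```python
from h import *
a=np.load("w1.npy"); p=cam("wrist",dict(tool_pos=a[:3],tcp_rot=a[3:]))
im=cv2.imread("pics/w1.png"); h=cv2.cvtColor(im,cv2.COLOR_BGR2HSV)
m=((h[...,0]>10)&(h[...,0]<28)&(h[...,1]>50)&(h[...,2]>110)).astype(np.uint8)
m[:60]=0;m[300:]=0;m[:,:130]=0;m[:,417:]=0
m=cv2.morphologyEx(m,cv2.MORPH_CLOSE,np.ones((25,25)))
c=max(cv2.findContours(m,0,1)[0],key=cv2.contourArea)[:,0]
print(cv2.boundingRect(c), cv2.approxPolyDP(c[:,None],8,True)[:,0].tolist())
W=np.array([onz(p,q,.11)[:2] for q in c.astype(float)])
r=cv2.minAreaRect(W.astype(np.float32)*1000); print(r)
def f(sel):  # fit edge line
    x=W[sel]; vx,vy,x0,y0=cv2.fitLine(x.astype(np.float32),cv2.DIST_HUBER,0,.01,.001).ravel(); return np.array([x0,y0]),np.degrees(np.arctan2(vy,vx))%180
E={'L':(c[:,0]<200)&(c[:,1]>100)&(c[:,1]<255),'R':(c[:,0]>380)&(c[:,1]>100)&(c[:,1]<255),'B':(c[:,1]<110)&(c[:,0]>175)&(c[:,0]<390),'F':(c[:,1]>255)&(c[:,0]>180)&(c[:,0]<310)}
for k,s in E.items(): print(k,s.sum(),*f(s))
for n,q,z in (("knobtop",(236,247),.144),("tabtop",(350,204),.147),("hinge",(342,273),.12)): print(n,onz(p,q,z).round(4))
```

```text
(155, 78, 256, 201) [[155, 79], [173, 275], [319, 277], [332, 218], [360, 219], [363, 278], [393, 268], [408, 82]]
((592.5479736328125, 64.08491516113281), (230.28421020507812, 277.8800354003906), 82.4974594116211)
L 154 [0.45748234 0.0873264 ] 82.28538
R 154 [0.72966415 0.05464983] 82.417336
B 214 [0.5686961  0.18261304] 172.3728
F 129 [ 0.5394782  -0.04446402] 172.6507
knobtop [0.5367 0.0079 0.144 ]
tabtop [0.6625 0.0421 0.147 ]
hinge [ 0.6526 -0.0486  0.12  ]
```

Yaw is 82.4°, centre about (0.592, 0.066), and the fitted size of 230x278 mm matches the given one. The knob, tab and hinge agree with the model to about 5 mm. Now the hasp approach and arc.

```bash
cat >> h.py <<'E'
YAW=np.radians(82.4); C=np.array([.592,.0655,0])
def W(x,y,z): return C+R.from_euler('z',YAW).apply(np.array([x,y,z])/1000)
def grasp(P,Rw): return P+Rw[:,0]*bot.pinch_z   # TCP for grasp point P
E
python3 - <<'E'
from h import *
Rw=Rt(YAW); print(bot.pinch_z)
go(grasp(W(-18.5,-75,190),Rw),Rw)
go(grasp(W(-18.5,-75,138),Rw),Rw)
a0=np.arctan2(20,86.5); r=88.8
for t in np.radians(np.linspace(0,106,16)[1:]):
    print([round(-r*(np.sin(a0+t)-np.sin(a0))/1000,3),0,round(-r*(np.cos(a0+t)-np.cos(a0))/1000,3),0,0,0,0],end=',')
E
```

```text
0.0187
row [0.1884, 0.0774, 0.0263] [0.0125, -0.0003, -0.0] n>=4.1
row [0.2404, 0.0774, 0.0263] [0.0125, -0.0003, -0.0] n>=5.1
[np.float64(-0.01), 0, np.float64(0.003), 0, 0, 0, 0],[np.float64(-0.021), 0, np.float64(0.008), 0, 0, 0, 0],[np.float64(-0.03), 0, np.float64(0.013), 0, 0, 0, 0],[np.float64(-0.039), 0, np.float64(0.02), 0, 0, 0, 0],[np.float64(-0.046), 0, np.float64(0.028), 0, 0, 0, 0],[np.float64(-0.053), 0, np.float64(0.036), 0, 0, 0, 0],[np.float64(-0.059), 0, np.float64(0.045), 0, 0, 0, 0],[np.float64(-0.063), 0, np.float64(0.055), 0, 0, 0, 0],[np.float64(-0.066), 0, np.float64(0.066), 0, 0, 0, 0],[np.float64(-0.068), 0, np.float64(0.077), 0, 0, 0, 0],[np.float64(-0.069), 0, np.float64(0.088), 0, 0, 0, 0],[np.float64(-0.068), 0, np.float64(0.099), 0, 0, 0, 0],[np.float64(-0.066), 0, np.float64(0.109), 0, 0, 0, 0],[np.float64(-0.062), 0, np.float64(0.12), 0, 0, 0, 0],[np.float64(-0.058), 0, np.float64(0.13), 0, 0, 0, 0],
```

Call:
jog_arm(
  rows=[
    [0.05,0.077,0.026,0.0125,0,0,100],
    [0.188,0.077,0.026,0.0125,0,0,100],
    [0.188,0.077,0.026,0.0125,0,0,100],
    [0.188,0.077,0.026,0.0125,0,0,100],
    [0.188,0.077,0.026,0.0125,0,0,100],
    [0.21,0.077,0.026,0.0125,0,0,100],
    [0.225,0.077,0.026,0.0125,0,0,100],
    [0.24,0.077,0.026,0.0125,0,0,100],
    [0.24,0.077,0.026,0.0125,0,0,100],
    [0.24,0.077,0.026,0.0125,0,0,60],
    [0.24,0.077,0.026,0.0125,0,0,20],
    [0.24,0.077,0.026,0.0125,0,0,0],
    [0.24,0.077,0.026,0.0125,0,0,0],
    [0.24,0.077,0.026,0.0125,0,0,0],
  ],
  force=30,
)

```text
time: 3.4
tool_pos: [0.6648, 0.0377, 0.121]
tcp_rot: [1.309, 1.142, -1.304]
wrist_force: [2.8, 0.8, 1.6]
width: 0.392
```

The fingers stopped at 33 mm, which is the tab width. Now swinging the arc.

Call:
jog_arm(
  rows=[
    [-0.01,0,0.003,0,0,0,0],
    [-0.021,0,0.008,0,0,0,0],
    [-0.03,0,0.013,0,0,0,0],
    [-0.039,0,0.02,0,0,0,0],
    [-0.046,0,0.028,0,0,0,0],
    [-0.053,0,0.036,0,0,0,0],
    [-0.059,0,0.045,0,0,0,0],
    [-0.063,0,0.055,0,0,0,0],
    [-0.066,0,0.066,0,0,0,0],
    [-0.068,0,0.077,0,0,0,0],
    [-0.069,0,0.088,0,0,0,0],
    [-0.068,0,0.099,0,0,0,0],
    [-0.066,0,0.109,0,0,0,0],
    [-0.062,0,0.12,0,0,0,0],
    [-0.058,0,0.13,0,0,0,0],
    [-0.058,0,0.13,0,0,0,0],
    [-0.058,0,0.13,0,0,0,0],
  ],
)

```text
time: 5.1
tool_pos: [0.6474, -0.0932, 0.1798]
tcp_rot: [1.308, 1.139, -1.305]
wrist_force: [0.8, -2.8, 4.6]
width: 0.387
```

Run:
```python
from h import *
im=imaging.read_camera("scene"); cv2.imwrite("pics/s2.png",cv2.resize(im[80:300,180:420],None,fx=2.5,fy=2.5))
```

```text
(no output)
```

View pics/s2.png

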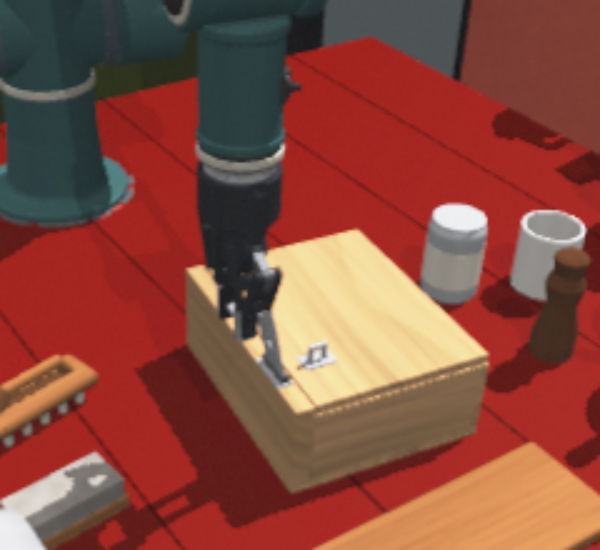

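The scene view shows the hasp standing past upright, the bare staple on the lid, and the lid shut. I release it and go to the knob.

Run:
```python
from h import *
Rw=Rt(YAW)
go(grasp(W(-68,50,200),Rw),Rw)
go(grasp(W(-68,50,136),Rw),Rw)
a0=np.arctan2(34,179); r=182.2
for t in np.linspace(0,.945,19)[1:]:
    print([float(round(-r*(np.sin(a0+t)-np.sin(a0))/1000,3)),0,float(round(r*(np.cos(a0+t)-np.cos(a0))/1000,3)),0,0,0,0],end=',')
```

```text
row [-0.0021, -0.126, -0.0817] [-0.0008, 0.0014, -0.004] n>=3.0
row [0.0619, -0.1263, -0.0818] [-0.0008, 0.0014, -0.004] n>=3.3
[-0.009, 0, -0.002, 0, 0, 0, 0],[-0.019, 0, -0.005, 0, 0, 0, 0],[-0.028, 0, -0.008, 0, 0, 0, 0],[-0.037, 0, -0.011, 0, 0, 0, 0],[-0.045, 0, -0.015, 0, 0, 0, 0],[-0.054, 0, -0.019, 0, 0, 0, 0],[-0.062, 0, -0.024, 0, 0, 0, 0],[-0.07, 0, -0.029, 0, 0, 0, 0],[-0.078, 0, -0.035, 0, 0, 0, 0],[-0.085, 0, -0.041, 0, 0, 0, 0],[-0.092, 0, -0.048, 0, 0, 0, 0],[-0.099, 0, -0.054, 0, 0, 0, 0],[-0.105, 0, -0.062, 0, 0, 0, 0],[-0.111, 0, -0.069, 0, 0, 0, 0],[-0.117, 0, -0.077, 0, 0, 0, 0],[-0.122, 0, -0.085, 0, 0, 0, 0],[-0.127, 0, -0.093, 0, 0, 0, 0],[-0.131, 0, -0.102, 0, 0, 0, 0],
```

Call:
jog_arm(
  rows=[
    [0,0,0,0,0,0,100],
    [0,0,0,0,0,0,100],
    [-0.02,0,0,0,0,0,100],
    [-0.06,0,0,0,0,0,100],
    [-0.08,-0.03,-0.01,0,0,0,100],
    [-0.07,-0.08,-0.05,0,0,-0.003,100],
    [-0.03,-0.126,-0.081,0,0.001,-0.004,100],
    [0,-0.126,-0.082,0,0.001,-0.004,100],
    [0.0,-0.126,-0.082,0,0.001,-0.004,100],
    [0.03,-0.126,-0.082,0,0.001,-0.004,100],
    [0.045,-0.126,-0.082,0,0.001,-0.004,100],
    [0.062,-0.126,-0.082,0,0.001,-0.004,100],
    [0.062,-0.126,-0.082,0,0.001,-0.004,100],
    [0.062,-0.126,-0.082,0,0.001,-0.004,50],
    [0.062,-0.126,-0.082,0,0.001,-0.004,0],
    [0.062,-0.126,-0.082,0,0.001,-0.004,0],
    [0.062,-0.126,-0.082,0,0.001,-0.004,0],
  ],
  force=40,
)

```text
time: 6.85
tool_pos: [0.5344, 0.0048, 0.1183]
tcp_rot: [1.307, 1.142, -1.306]
wrist_force: [-3.8, -0.1, 12.3]
width: 0.331
```

The fingers hold the knob at 28 mm. Raising the lid.

Call:
jog_arm(
  rows=[
    [-0.009,0,-0.002,0,0,0,0],
    [-0.019,0,-0.005,0,0,0,0],
    [-0.028,0,-0.008,0,0,0,0],
    [-0.037,0,-0.011,0,0,0,0],
    [-0.045,0,-0.015,0,0,0,0],
    [-0.054,0,-0.019,0,0,0,0],
    [-0.062,0,-0.024,0,0,0,0],
    [-0.07,0,-0.029,0,0,0,0],
    [-0.078,0,-0.035,0,0,0,0],
    [-0.085,0,-0.041,0,0,0,0],
    [-0.092,0,-0.048,0,0,0,0],
    [-0.099,0,-0.054,0,0,0,0],
    [-0.105,0,-0.062,0,0,0,0],
    [-0.111,0,-0.069,0,0,0,0],
    [-0.117,0,-0.077,0,0,0,0],
    [-0.122,0,-0.085,0,0,0,0],
    [-0.127,0,-0.093,0,0,0,0],
    [-0.132,0,-0.102,0,0,0,0],
    [-0.132,0,-0.102,0,0,0,0],
    [-0.132,0,-0.102,0,0,0,0],
  ],
)

```text
time: 8.85
tool_pos: [0.5481, 0.1079, 0.2508]
tcp_rot: [1.309, 1.144, -1.304]
wrist_force: [4.4, 3.3, -7.7]
width: 0.327
```

Run:
```python
from h import *
im=imaging.read_camera("scene"); cv2.imwrite("pics/s3.png",cv2.resize(im[80:300,140:420],None,fx=2,fy=2))
```

```text
(no output)
```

View pics/s3.png

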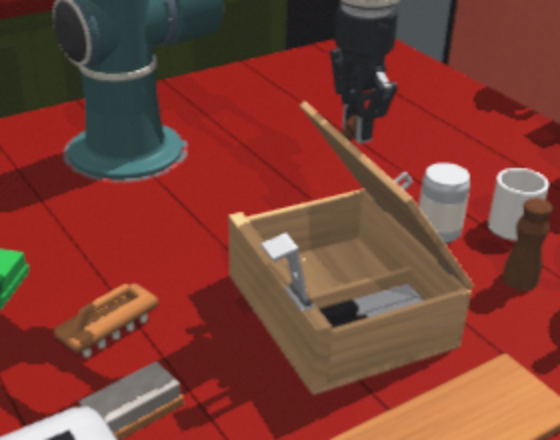

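The scene view shows the lid fully up, the hasp standing, knives in the near bay and the stone's bay empty. I release the knob, lift, and move over the stone for a close look.

Run:
```python
from h import *
go([.622,-.30,.36],Rt(np.radians(97)))
go([.622,-.30,.25],Rt(np.radians(97)))
```

```text
row [-0.11, 0.1276, 0.3942] [-0.2553, -0.0023, -0.0021] n>=8.6
row [-0.0, 0.1274, 0.3945] [-0.2553, -0.0023, -0.0021] n>=8.3
```

Call:
jog_arm(
  rows=[
    [0,0,0,0,0,0,100],
    [0,0,0,0,0,0,100],
    [-0.03,0,0,0,0,0,100],
    [-0.07,0,0,0,0,0,100],
    [-0.11,0,0,0,0,0,100],
    [-0.11,0.015,0.047,-0.05,0,0,100],
    [-0.11,0.03,0.094,-0.1,0,0,100],
    [-0.11,0.127,0.394,-0.255,-0.002,-0.002,100],
    [-0.11,0.127,0.394,-0.255,-0.002,-0.002,100],
    [-0.11,0.127,0.394,-0.255,-0.002,-0.002,100],
    [-0.11,0.127,0.394,-0.255,-0.002,-0.002,100],
    [-0.11,0.127,0.394,-0.255,-0.002,-0.002,100],
    [-0.11,0.127,0.394,-0.255,-0.002,-0.002,100],
    [-0.06,0.127,0.394,-0.255,-0.002,-0.002,100],
    [0,0.127,0.394,-0.255,-0.002,-0.002,100],
    [0,0.127,0.394,-0.255,-0.002,-0.002,100],
    [0,0.127,0.394,-0.255,-0.002,-0.002,100],
  ],
)

```text
time: 10.6
tool_pos: [0.62, -0.2983, 0.2472]
tcp_rot: [1.119, 1.271, -1.121]
wrist_force: [-0.7, 0.3, 0.3]
width: 1.003
```

Run:
```python
from h import *
st=monitor.read_state(); im=imaging.read_camera("wrist"); cv2.imwrite("pics/w4.png",im); p=cam("wrist",st)
print(st["time"],st["tool_pos"])
h=cv2.cvtColor(im,cv2.COLOR_BGR2HSV)
q=proj(p,[.623,-.279,.04]).round().astype(int); print(q,h[q[1],q[0]])
m=((h[...,1]<60)&(h[...,2]>60)).astype(np.uint8); m[260:]=0
n,l,s,ce=cv2.connectedComponentsWithStats(m); k=l[q[1],q[0]]; print(k,s[k])
c=max(cv2.findContours((l==k).astype(np.uint8),0,1)[0],key=cv2.contourArea)[:,0].astype(float)
Wd=np.array([onz(p,u,.04)[:2] for u in c]); print(cv2.minAreaRect((Wd*1000).astype(np.float32)))
```

```text
10.6 [ 0.61995629 -0.29825354  0.24717114]
[284 167] [ 18  12 205]
1 [ 260  112   54  112 5820]
((625.48486328125, -281.4143371582031), (52.2718620300293, 111.82512664794922), 7.407052993774414)
```

View pics/w4.png

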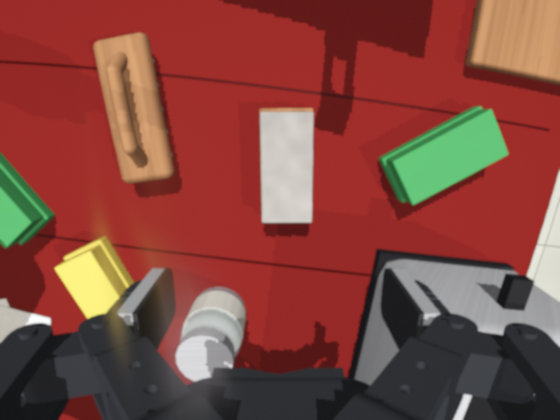

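The wrist view shows the stone at (287,165), measured as 112x52 mm, which is correct. Its long axis is at 97.4° and its centre at (0.6255, -0.2814). The toaster and the shaker are on the side the tool leans to, so I check the clearance there.

Run:
```python
from h import *
pt=cam("top")
# toaster left/near edges in top image at several heights; shaker top
for z in (0,.1,.18): print(z,[onz(pt,u,z)[:2].round(3).tolist() for u in ((389,158),(391,95),(488,158))])
print("shaker",[onz(pt,(425,208),z)[:2].round(3).tolist() for z in (.0,.09)], [onz(pt,u,.09)[:2].round(3).tolist() for u in ((412,208),(437,205))])
st=monitor.read_state();pw=cam("wrist",st)
print("tri toaster corner wrist(378,252)/top(390,157):",tri([ray(pw,(378,252)),ray(pt,(390,156))]).round(3))
print("tri shaker top wrist(207,350)/top(428,207):",tri([ray(pw,(207,352)),ray(pt,(428,206))]).round(3))
for lean in (25,30,35):
    Rw=Rt(np.radians(97.4),np.radians(lean)); ex=np.array([np.cos(np.radians(97.4)),np.sin(np.radians(97.4)),0])
    P=np.array([.6255,-.2814,.025])-ex*.015
    print(lean,[ (P-Rw[:,0]*s).round(3).tolist() for s in (.054,.12,.2,.3)], 'edge dir',(Rw[:,2]).round(2))
```

```text
0 [[0.746, -0.368], [0.969, -0.376], [0.752, -0.7]]
0.1 [[0.72, -0.346], [0.928, -0.353], [0.725, -0.657]]
0.18 [[0.699, -0.328], [0.896, -0.335], [0.704, -0.622]]
shaker [[0.577, -0.487], [0.563, -0.46]] [[0.562, -0.419], [0.573, -0.497]]
tri toaster corner wrist(378,252)/top(390,157): [ 0.751 -0.371  0.007]
tri shaker top wrist(207,350)/top(428,207): [ 0.569 -0.469  0.092]
25 [[0.63, -0.319, 0.074], [0.634, -0.347, 0.134], [0.638, -0.38, 0.206], [0.644, -0.422, 0.297]] edge dir [ 0.12 -0.9  -0.42]
30 [[0.631, -0.323, 0.072], [0.635, -0.356, 0.129], [0.64, -0.395, 0.198], [0.647, -0.445, 0.285]] edge dir [ 0.11 -0.86 -0.5 ]
35 [[0.631, -0.327, 0.069], [0.636, -0.365, 0.123], [0.642, -0.41, 0.189], [0.65, -0.467, 0.271]] edge dir [ 0.11 -0.81 -0.57]
```

Clearances at 30° lean are about 30 mm to both the shaker and the toaster. I grip the base with a 30° lean, 15 mm to the front of centre.

Run:
```python
from h import *
y=np.radians(97.4); Rw=Rt(y,np.radians(30)); ex=np.array([np.cos(y),np.sin(y),0])
P=np.array([.6255,-.2814,0])-ex*.015
go(P+[0,0,.1],Rw); go(P+[0,0,.05],Rw); go(P+[0,0,.008],Rw)
```

```text
row [0.1505, 0.0062, -0.0016] [-0.0068, 0.5224, -0.0012] n>=3.5
row [0.2005, 0.0062, -0.0016] [-0.0068, 0.5224, -0.0012] n>=4.0
row [0.2425, 0.0063, -0.0015] [-0.0068, 0.5224, -0.0012] n>=4.9
```

Call:
jog_arm(
  rows=[
    [0.03,0.006,-0.001,-0.007,0.13,-0.001,100],
    [0.06,0.006,-0.001,-0.007,0.26,-0.001,100],
    [0.1,0.006,-0.001,-0.007,0.4,-0.001,100],
    [0.13,0.006,-0.0015,-0.007,0.522,-0.001,100],
    [0.15,0.006,-0.0015,-0.007,0.522,-0.001,100],
    [0.17,0.006,-0.0015,-0.007,0.522,-0.001,100],
    [0.19,0.006,-0.0015,-0.007,0.522,-0.001,100],
    [0.21,0.006,-0.0015,-0.007,0.522,-0.001,100],
    [0.225,0.006,-0.0015,-0.007,0.522,-0.001,100],
    [0.235,0.006,-0.0015,-0.007,0.522,-0.001,100],
    [0.242,0.006,-0.0015,-0.007,0.522,-0.001,100],
    [0.242,0.006,-0.0015,-0.007,0.522,-0.001,100],
    [0.242,0.006,-0.0015,-0.007,0.522,-0.001,80],
    [0.242,0.006,-0.0015,-0.007,0.522,-0.001,50],
    [0.242,0.006,-0.0015,-0.007,0.522,-0.001,50],
    [0.242,0.006,-0.0015,-0.007,0.522,-0.001,50],
    [0.242,0.006,-0.0015,-0.007,0.522,-0.001,50],
  ],
  force=60,
)

```text
time: 12.35
tool_pos: [0.6281, -0.2975, 0.0101]
tcp_rot: [1.462, 1.661, -0.844]
wrist_force: [-0.1, -3.2, 5.4]
width: 0.626
```

Run:
```python
from h import *
st=monitor.read_state(); print(st["tool_pos"],st["tcp_rot"],st["width"],st["wrist_force"])
im=imaging.read_camera("wrist"); cv2.imwrite("pics/w5.png",im)
```

```text
[ 0.62806209 -0.29748962  0.01010835] [ 1.46181273  1.66136754 -0.84401086] 0.6260638839405974 [-0.07923951 -3.22424027  5.40745334]
```

View pics/w5.png

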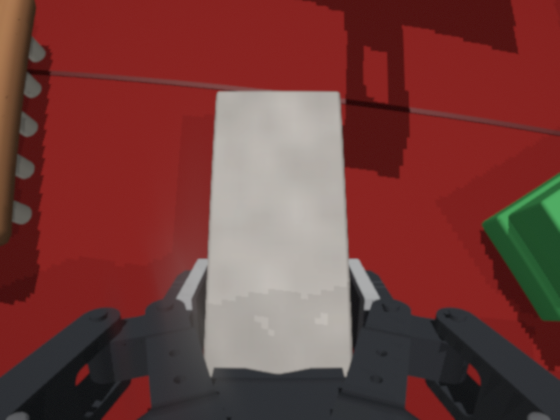

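The fingers are on the stone at 53 mm. In the wrist view the stone spans rows 92-370 between the fingers, straight. Next: lift, sideways, entry, then down along the tool axis.

Run:
```python
from h import *
st=monitor.read_state(); y=np.radians(97.4)
Rw=Rt(YAW,np.radians(30))
for n,P in (("side",W(-290,62,185)),("entry",W(-64,62,165)),):
    print(n,P.round(3)); go(P,Rw)
R0=R.from_rotvec(st["tcp_rot"]).as_matrix(); print("up .16:",(R0.T@[0,0,.17]).round(4), "lean",np.degrees(np.arcsin(-R0[2,0])))
```

```text
side [ 0.492 -0.214  0.185]
row [-0.1019, -0.1236, -0.1744] [0.2278, 0.0021, 0.1286] n>=4.7
entry [0.522 0.01  0.165]
row [0.0243, -0.0652, -0.3537] [0.2278, 0.0021, 0.1286] n>=7.2
up .16: [-0.1474  0.0004 -0.0846] lean 60.13988157242133
```

Call:
jog_arm(
  rows=[
    [-0.005,0,-0.003,0,0,0,50],
    [-0.014,0,-0.008,0,0,0,50],
    [-0.03,0,-0.017,0,0,0,50],
    [-0.05,0,-0.029,0,0,0,50],
    [-0.07,0,-0.04,0,0,0,50],
    [-0.09,0,-0.052,0,0,0,50],
    [-0.11,0,-0.063,0,0,0,50],
    [-0.13,0,-0.075,0,0,0,50],
    [-0.147,0,-0.085,0,0,0,50],
    [-0.14,-0.025,-0.1,0.046,0,0.026,50],
    [-0.13,-0.05,-0.12,0.092,0.001,0.052,50],
    [-0.12,-0.075,-0.14,0.138,0.001,0.078,50],
    [-0.11,-0.1,-0.16,0.184,0.002,0.104,50],
    [-0.102,-0.124,-0.174,0.228,0.002,0.129,50],
    [-0.102,-0.124,-0.174,0.228,0.002,0.129,50],
    [-0.102,-0.124,-0.174,0.228,0.002,0.129,50],
  ],
)

```text
time: 14.0
tool_pos: [0.4916, -0.2141, 0.1863]
tcp_rot: [1.705, 1.49, -0.984]
wrist_force: [0.4, 0.2, -3.3]
width: 0.619
```

Run:
```python
from h import *
st=monitor.read_state(); print(st["tool_pos"],st["width"])
im=imaging.read_camera("scene"); cv2.imwrite("pics/s6.png",cv2.resize(im[60:300,120:420],None,fx=2.4,fy=2.4))
Rw=Rt(YAW,np.radians(30)); t=Rw[:,0]
F=W(16,62,24)
for s in (.16,.08,.0): go(F-t*s,Rw)
```

```text
[ 0.49156566 -0.21406668  0.18630171] 0.6187285849330445
row [0.1338, -0.0007, -0.1848] [0.001, 0.0016, -0.0026] n>=4.6
row [0.2138, -0.0009, -0.1849] [0.001, 0.0016, -0.0026] n>=5.7
row [0.2938, -0.0011, -0.1851] [0.001, 0.0016, -0.0026] n>=6.9
```

View pics/s6.png

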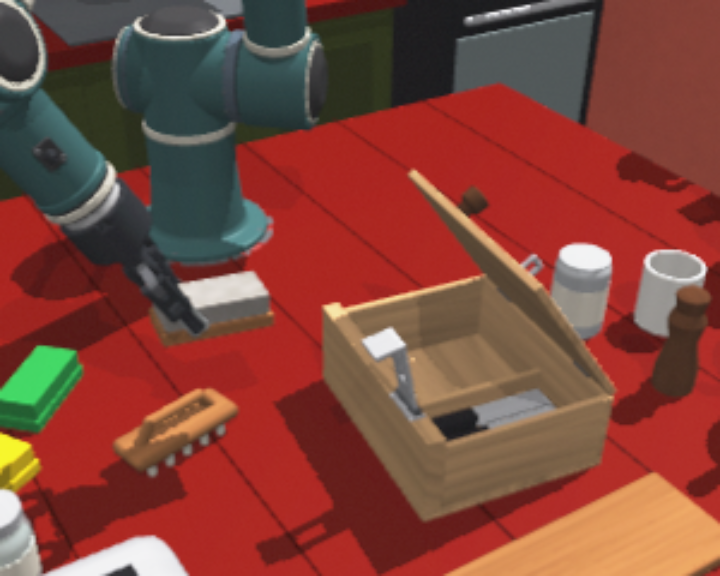

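The stone is held off the counter, base at crop (160,340)-(272,322). I check numerically whether it is level.

Run:
```python
from h import *
st=monitor.read_state(); p=cam("scene"); ex=np.array([np.cos(YAW),np.sin(YAW),0]); ey=np.array([-ex[1],ex[0],0])
c=st["tool_pos"]+ex*.015-[0,0,.010]
for a in(-60,60):
    for b in (-28,28):
        for z in (0,16): print(a,b,z,((proj(p,c+ex*a/1000+ey*b/1000+[0,0,z/1000])-[120,60])*2.4).round(0))
```

```text
-60 -28 0 [161. 349.]
-60 -28 16 [159. 336.]
-60 28 0 [147. 321.]
-60 28 16 [145. 308.]
60 -28 0 [271. 322.]
60 -28 16 [271. 310.]
60 28 0 [254. 296.]
60 28 16 [253. 284.]
```

Run:
```python
from h import *
im=imaging.read_camera("scene"); h=cv2.cvtColor(im,cv2.COLOR_BGR2HSV)
x0,y0,x1,y1=182,165,240,212
sub=h[y0:y1,x0:x1]; b=im[y0:y1,x0:x1].astype(int)
wood=(sub[...,0]>5)&(sub[...,0]<25)&(sub[...,1]>60)&(sub[...,1]<215)&(sub[...,2]>50)&(b[...,1]>45)
for x in range(0,x1-x0,3):
    r=np.where(wood[:,x])[0]
    if len(r): print(x+x0,r.min()+y0,r.max()+y0,len(r),end=' | ')
p=cam("scene"); st=monitor.read_state(); ex=np.array([np.cos(YAW),np.sin(YAW),0]); ey=np.array([-ex[1],ex[0],0])
c=st["tool_pos"]+ex*.015-[0,0,.010]
print(); print([proj(p,c+ex*a-ey*.028).round(1).tolist() for a in (-.06,-.03,0,.03,.06)])
cv2.imwrite("pics/s7.png",cv2.resize(im[y0-10:y1+10,x0-20:x1+15],None,fx=8,fy=8,interpolation=cv2.INTER_CUBIC))
```

```text
182 188 191 4 | 185 191 198 8 | 188 197 204 8 | 191 198 203 6 | 194 198 203 6 | 197 198 202 5 | 200 201 201 1 | 203 199 201 3 | 206 197 200 4 | 209 195 200 6 | 212 194 199 6 | 215 193 198 6 | 218 193 198 6 | 221 192 197 6 | 224 192 197 6 | 227 191 196 6 | 230 190 195 6 | 233 190 194 5 | 
[[187.1, 205.6], [198.9, 202.7], [210.5, 200.0], [221.9, 197.2], [233.0, 194.5]]
```

View pics/s7.png

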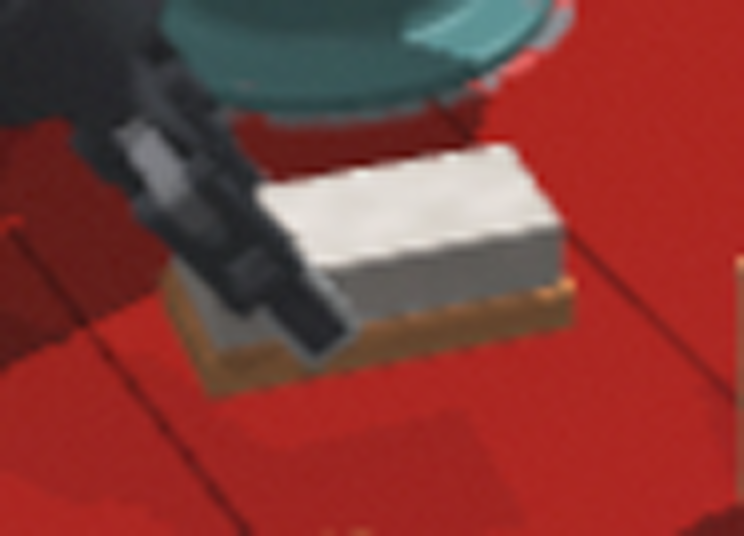

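The enlarged view and the edge fit show the stone level within about 2° (slope 0.215 against 0.24 predicted). Moving in.

Call:
jog_arm(
  rows=[
    [0.02,0,-0.028,0,0,0,50],
    [0.045,0,-0.062,0,0,-0.001,50],
    [0.07,0,-0.096,0.001,0.001,-0.002,50],
    [0.095,0,-0.13,0.001,0.001,-0.003,50],
    [0.117,0,-0.16,0.001,0.001,-0.003,50],
    [0.134,-0.001,-0.185,0.001,0.002,-0.003,50],
    [0.145,-0.001,-0.185,0.001,0.002,-0.003,50],
    [0.165,-0.001,-0.185,0.001,0.002,-0.003,50],
    [0.185,-0.001,-0.185,0.001,0.002,-0.003,50],
    [0.205,-0.001,-0.185,0.001,0.002,-0.003,50],
    [0.225,-0.001,-0.185,0.001,0.002,-0.003,50],
    [0.245,-0.001,-0.185,0.001,0.002,-0.003,50],
    [0.262,-0.001,-0.185,0.001,0.002,-0.003,50],
    [0.275,-0.001,-0.185,0.001,0.002,-0.003,50],
    [0.285,-0.001,-0.185,0.001,0.002,-0.003,50],
    [0.29,-0.001,-0.185,0.001,0.002,-0.003,50],
    [0.293,-0.001,-0.185,0.001,0.002,-0.003,50],
    [0.293,-0.001,-0.185,0.001,0.002,-0.003,50],
    [0.293,-0.001,-0.185,0.001,0.002,-0.003,50],
  ],
)

```text
time: 16.0
tool_pos: [0.5336, 0.0886, 0.0251]
tcp_rot: [1.705, 1.492, -0.983]
wrist_force: [0.0, 0.8, -3.2]
width: 0.621
```

Not touching yet, since the force still shows only the weight. Lowering straight down in small steps.

Call:
jog_arm(
  rows=[
    [0.001,0,0.0005,0,0,0,50],
    [0.002,0,0.001,0,0,0,50],
    [0.003,0,0.0015,0,0,0,50],
    [0.003,0,0.002,0,0,0,50],
    [0.003,0,0.002,0,0,0,50],
  ],
)

```text
time: 16.5
tool_pos: [0.5342, 0.0885, 0.0221]
tcp_rot: [1.706, 1.492, -0.982]
wrist_force: [-1.0, 0.4, -0.2]
width: 0.622
```

Call:
jog_arm(
  rows=[
    [0.001,0,0.0005,0,0,0,50],
    [0.001,0,0.0005,0,0,0,50],
    [0.001,0,0.0005,0,0,0,68],
    [0.001,0,0.0005,0,0,0,76],
    [0.001,0,0.0005,0,0,0,90],
    [0.001,0,0.0005,0,0,0,90],
    [0.001,0,0.0005,0,0,0,90],
    [-0.01,0,0,0,0,0,90],
    [-0.025,0,0,0,0,0,90],
    [-0.05,0,0,0,0,0,90],
    [-0.08,0,0,0,0,0,90],
    [-0.12,0,0,0,0,0,90],
    [-0.16,0,0,0,0,0,90],
    [-0.2,0,0,0,0,0,90],
    [-0.23,0,0,0,0,0,90],
    [-0.23,0,0,0,0,0,90],
  ],
)

```text
time: 18.1
tool_pos: [0.5208, -0.0287, 0.2267]
tcp_rot: [1.707, 1.482, -0.978]
wrist_force: [-1.4, 0.2, 1.0]
width: 0.9
```

Run:
```python
from h import *
st=monitor.read_state(); print(st["tool_pos"],st["wrist_force"])
im=imaging.read_camera("wrist"); cv2.imwrite("pics/w8.png",im); p=cam("wrist",st)
for n,X in (("stonetop exp",[31,62,52]),): print(n,proj(p,W(*X)).round())
h=cv2.cvtColor(im,cv2.COLOR_BGR2HSV); q=proj(p,W(31,62,52)).astype(int)
m=((h[...,1]<60)&(h[...,2]>60)).astype(np.uint8); n,l,s,ce=cv2.connectedComponentsWithStats(m); k=l[q[1],q[0]]
c=max(cv2.findContours((l==k).astype(np.uint8),0,1)[0],key=cv2.contourArea)[:,0].astype(float); print(k,s[k])
V=np.array([R.from_euler('z',-YAW).apply(onz(p,u,.052)-C)[:2] for u in c]); print(cv2.minAreaRect((V*1000).astype(np.float32)))
```

```text
[ 0.52078295 -0.02874017  0.22670816] [-1.44082807  0.18669114  0.97210821]
stonetop exp [272. 154.]
6 [ 248  107   52  106 5348]
((28.198040008544922, 60.367164611816406), (115.99732971191406, 51.668182373046875), 0.05390993878245354)
```

View pics/w8.png

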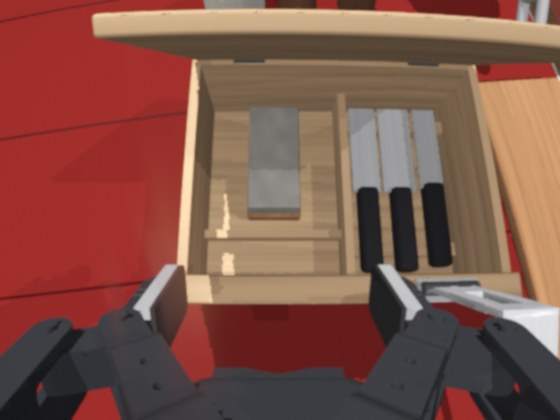

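The wrist view shows the stone flat in its bay, measured centre about (28,60) in the case against (33,62) for the middle. The bay and knives are undisturbed. Now back to the knob, rising first.

Run:
```python
from h import *
Rw=Rt(YAW); K=np.array([.5481,.1079,.2508]); st=monitor.read_state()
go([.521,-.029,.36],Rt(YAW,np.radians(30))); go([.521,-.029,.36],Rw); go(K+[0,0,.1],Rw); go(K+[0,0,.03],Rw); go(K,Rw)
a1=np.arctan2(34,179)+.945; r=182.2
for t in np.linspace(.945,-.01,20)[1:]:
    a=np.arctan2(34,179)+t
    print([float(round(-r*(np.sin(a)-np.sin(a1))/1000,3)),0,float(round(r*(np.cos(a)-np.cos(a1))/1000,3)),0,0,0,0],end=',')
```

```text
row [-0.1183, 0.0025, -0.0667] [0.0017, 0.0008, -0.0064] n>=2.7
row [-0.1183, 0.0025, -0.0667] [-0.0, -0.5228, -0.0067] n>=3.5
row [-0.0407, 0.0109, -0.1828] [-0.0, -0.5228, -0.0067] n>=3.8
row [0.02, 0.0105, -0.1478] [-0.0, -0.5228, -0.0067] n>=3.5
row [0.046, 0.0103, -0.1328] [-0.0, -0.5228, -0.0067] n>=3.5
[0.004, 0, 0.008, 0, 0, 0, 0],[0.009, 0, 0.016, 0, 0, 0, 0],[0.013, 0, 0.024, 0, 0, 0, 0],[0.019, 0, 0.031, 0, 0, 0, 0],[0.024, 0, 0.039, 0, 0, 0, 0],[0.03, 0, 0.046, 0, 0, 0, 0],[0.037, 0, 0.052, 0, 0, 0, 0],[0.043, 0, 0.058, 0, 0, 0, 0],[0.05, 0, 0.064, 0, 0, 0, 0],[0.058, 0, 0.07, 0, 0, 0, 0],[0.065, 0, 0.075, 0, 0, 0, 0],[0.073, 0, 0.08, 0, 0, 0, 0],[0.081, 0, 0.084, 0, 0, 0, 0],[0.089, 0, 0.088, 0, 0, 0, 0],[0.098, 0, 0.092, 0, 0, 0, 0],[0.106, 0, 0.095, 0, 0, 0, 0],[0.115, 0, 0.098, 0, 0, 0, 0],[0.124, 0, 0.1, 0, 0, 0, 0],[0.133, 0, 0.102, 0, 0, 0, 0],
```

Call:
jog_arm(
  rows=[
    [-0.06,0,-0.034,0,0,0,100],
    [-0.118,0.0025,-0.067,0,-0.02,-0.003,100],
    [-0.118,0.0025,-0.067,0,-0.15,-0.006,100],
    [-0.118,0.0025,-0.067,0,-0.3,-0.006,100],
    [-0.118,0.0025,-0.067,0,-0.45,-0.006,100],
    [-0.118,0.0025,-0.067,0,-0.523,-0.007,100],
    [-0.08,0.0065,-0.125,0,-0.523,-0.007,100],
    [-0.041,0.011,-0.183,0,-0.523,-0.007,100],
    [-0.041,0.011,-0.183,0,-0.523,-0.007,100],
    [-0.041,0.011,-0.183,0,-0.523,-0.007,100],
    [-0.01,0.0107,-0.165,0,-0.523,-0.007,100],
    [0.02,0.0105,-0.148,0,-0.523,-0.007,100],
    [0.035,0.0104,-0.139,0,-0.523,-0.007,100],
    [0.046,0.0103,-0.133,0,-0.523,-0.007,100],
    [0.046,0.0103,-0.133,0,-0.523,-0.007,100],
    [0.046,0.0103,-0.133,0,-0.523,-0.007,60],
    [0.046,0.0103,-0.133,0,-0.523,-0.007,20],
    [0.046,0.0103,-0.133,0,-0.523,-0.007,0],
    [0.046,0.0103,-0.133,0,-0.523,-0.007,0],
  ],
  force=40,
)

```text
time: 20.05
tool_pos: [0.5483, 0.108, 0.2521]
tcp_rot: [1.306, 1.143, -1.306]
wrist_force: [-12.5, -3.3, 18.1]
width: 0.332
```

The knob is held again. Closing the lid.

Call:
jog_arm(
  rows=[
    [0.004,0,0.008,0,0,0,0],
    [0.009,0,0.016,0,0,0,0],
    [0.013,0,0.024,0,0,0,0],
    [0.019,0,0.031,0,0,0,0],
    [0.024,0,0.039,0,0,0,0],
    [0.03,0,0.046,0,0,0,0],
    [0.037,0,0.052,0,0,0,0],
    [0.043,0,0.058,0,0,0,0],
    [0.05,0,0.064,0,0,0,0],
    [0.058,0,0.07,0,0,0,0],
    [0.065,0,0.075,0,0,0,0],
    [0.073,0,0.08,0,0,0,0],
    [0.081,0,0.084,0,0,0,0],
    [0.089,0,0.088,0,0,0,0],
    [0.098,0,0.092,0,0,0,0],
    [0.106,0,0.095,0,0,0,0],
    [0.115,0,0.098,0,0,0,0],
    [0.124,0,0.1,0,0,0,0],
    [0.132,0,0.102,0,0,0,0],
    [0.134,0,0.103,0,0,0,0],
  ],
)

```text
time: 22.05
tool_pos: [0.5347, 0.0052, 0.1204]
tcp_rot: [1.306, 1.143, -1.307]
wrist_force: [-13.1, 2.6, 30.0]
width: 0.326
```

Call:
jog_arm(
  rows=[
    [0.001,0,0,0,0,0,0],
    [0.001,0,0,0,0,0,0],
  ],
)

```text
time: 22.25
tool_pos: [0.5346, 0.0052, 0.1207]
tcp_rot: [1.307, 1.144, -1.307]
wrist_force: [-7.1, 2.6, 13.5]
width: 0.33
```

Run:
```python
from h import *
Rw=Rt(YAW); H=np.array([.6474,-.0932,.1798])
go([.5346,.0052,.28],Rw); go(H+[0,0,.1],Rw); go(H+[0,0,.04],Rw); go(H,Rw)
a0=np.arctan2(20,86.5); r=88.8; t0=np.radians(106)
for t in np.radians(np.linspace(106,-2,19)[1:]):
    print([float(round(-r*(np.sin(a0+t)-np.sin(a0+t0))/1000,3)),0,float(round(-r*(np.cos(a0+t)-np.cos(a0+t0))/1000,3)),0,0,0,0],end=',')
```

```text
row [-0.1593, -0.0001, -0.0] [-0.0007, -0.0002, 0.0006] n>=3.2
row [-0.1592, 0.1248, 0.0825] [-0.0007, -0.0002, 0.0006] n>=4.4
row [-0.0992, 0.1248, 0.0825] [-0.0007, -0.0002, 0.0006] n>=3.6
row [-0.0592, 0.1249, 0.0825] [-0.0007, -0.0002, 0.0006] n>=3.2
[-0.004, 0, -0.008, 0, 0, 0, 0],[-0.007, 0, -0.017, 0, 0, 0, 0],[-0.01, 0, -0.026, 0, 0, 0, 0],[-0.011, 0, -0.035, 0, 0, 0, 0],[-0.011, 0, -0.045, 0, 0, 0, 0],[-0.01, 0, -0.054, 0, 0, 0, 0],[-0.009, 0, -0.063, 0, 0, 0, 0],[-0.006, 0, -0.072, 0, 0, 0, 0],[-0.003, 0, -0.081, 0, 0, 0, 0],[0.002, 0, -0.089, 0, 0, 0, 0],[0.007, 0, -0.096, 0, 0, 0, 0],[0.013, 0, -0.104, 0, 0, 0, 0],[0.019, 0, -0.11, 0, 0, 0, 0],[0.027, 0, -0.116, 0, 0, 0, 0],[0.035, 0, -0.121, 0, 0, 0, 0],[0.043, 0, -0.125, 0, 0, 0, 0],[0.052, 0, -0.128, 0, 0, 0, 0],[0.061, 0, -0.13, 0, 0, 0, 0],
```

Call:
jog_arm(
  rows=[
    [0,0,0,0,0,0,60],
    [0,0,0,0,0,0,100],
    [0,0,0,0,0,0,100],
    [-0.02,0,0,0,0,0,100],
    [-0.05,0,0,0,0,0,100],
    [-0.1,0,0,0,0,0,100],
    [-0.15,0.01,0.01,0,0,0,100],
    [-0.159,0.04,0.03,0,0,0,100],
    [-0.159,0.08,0.06,0,0,0,100],
    [-0.159,0.125,0.082,0,0,0,100],
    [-0.159,0.125,0.082,0,0,0,100],
    [-0.13,0.125,0.082,0,0,0,100],
    [-0.1,0.125,0.082,0,0,0,100],
    [-0.08,0.125,0.082,0,0,0,100],
    [-0.06,0.125,0.082,0,0,0,100],
    [-0.06,0.125,0.082,0,0,0,60],
    [-0.06,0.125,0.082,0,0,0,20],
    [-0.06,0.125,0.082,0,0,0,0],
    [-0.06,0.125,0.082,0,0,0,0],
    [-0.06,0.125,0.082,0,0,0,0],
  ],
  force=30,
)

```text
time: 24.25
tool_pos: [0.6476, -0.0931, 0.1826]
tcp_rot: [1.306, 1.143, -1.307]
wrist_force: [-5.3, -0.4, 6.1]
width: 0.388
```

The tab is gripped. Before swinging it down, I check numerically that the lid is shut by comparing patches with the initial scene image.

Run:
```python
from h import *
a=cv2.imread("pics/scene0.png"); 
b=imaging.read_camera("scene"); t0=cv2.imread("pics/top0.png"); t1=imaging.read_camera("top")
def mt(a,b,x,y,w,h):
    T=a[y:y+h,x:x+w]; S=b[y-12:y+h+12,x-12:x+w+12]; r=cv2.matchTemplate(S,T,cv2.TM_CCOEFF_NORMED); _,v,_,l=cv2.minMaxLoc(r); return l[0]-12,l[1]-12,round(v,3)
print("scene knob",mt(a,b,274,184,18,18)); print("top knob",mt(t0,t1,270,204,18,16)); print("scene lid edges",mt(a,b,355,205,22,22),mt(a,b,250,180,20,25))
```

```text
scene knob (5, -1, 0.608)
top knob (0, 0, 0.737)
scene lid edges (0, 0, 1.0) (-3, 0, 0.68)
```

Run:
```python
from h import *
b=imaging.read_camera("scene"); a=cv2.imread("pics/scene0.png"); f=lambda i:cv2.resize(i[160:275,245:385],None,fx=2.8*2,fy=2.8*2,interpolation=cv2.INTER_CUBIC)
cv2.imwrite("pics/s9.png",cv2.resize(f(b),(780,600)))
```

```text
(no output)
```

View pics/s9.png

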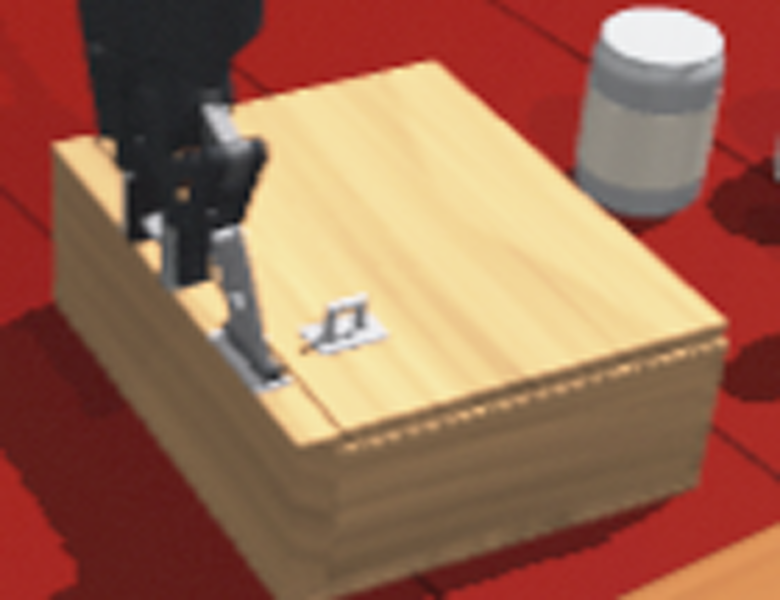

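The view shows the lid flush with the front rail. The staple at crop (343,325) is where it was when the lid was first shut, and the hasp is between the fingers. Swinging it down.

Call:
jog_arm(
  rows=[
    [-0.004,0,-0.008,0,0,0,0],
    [-0.007,0,-0.017,0,0,0,0],
    [-0.01,0,-0.026,0,0,0,0],
    [-0.011,0,-0.035,0,0,0,0],
    [-0.011,0,-0.045,0,0,0,0],
    [-0.01,0,-0.054,0,0,0,0],
    [-0.009,0,-0.063,0,0,0,0],
    [-0.006,0,-0.072,0,0,0,0],
    [-0.003,0,-0.081,0,0,0,0],
    [0.002,0,-0.089,0,0,0,0],
    [0.007,0,-0.096,0,0,0,0],
    [0.013,0,-0.104,0,0,0,0],
    [0.019,0,-0.11,0,0,0,0],
    [0.027,0,-0.116,0,0,0,0],
    [0.035,0,-0.121,0,0,0,0],
    [0.043,0,-0.125,0,0,0,0],
    [0.052,0,-0.128,0,0,0,0],
    [0.061,0,-0.13,0,0,0,0],
    [0.062,0,-0.13,0,0,0,0],
  ],
)

```text
time: 26.3
tool_pos: [0.6655, 0.0409, 0.1215]
tcp_rot: [1.312, 1.147, -1.303]
wrist_force: [-3.7, 9.8, 6.6]
width: 0.387
```

Call:
jog_arm(
  rows=[
    [0,0,0,0,0,0,60],
    [0,0,0,0,0,0,100],
    [0,0,0,0,0,0,100],
    [-0.02,0,0,0,0,0,100],
    [-0.06,0,0,0,0,0,100],
    [-0.11,0,0,0,0,0,100],
    [-0.16,0,0,0,0,0,100],
    [-0.21,-0.05,-0.04,0,0,0,100],
    [-0.24,-0.08,-0.03,0,0,0,100],
    [-0.24,-0.08,-0.03,0,0,0,100],
    [-0.24,-0.08,-0.03,0,0,0,100],
  ],
)

```text
time: 27.4
tool_pos: [0.5901, 0.0802, 0.3657]
tcp_rot: [1.316, 1.143, -1.296]
wrist_force: [0.3, -0.2, -0.3]
width: 1.001
```

Run:
```python
from h import *
st=monitor.read_state(); print(st["time"],st["tool_pos"],st["wrist_force"])
iw=imaging.read_camera("wrist"); cv2.imwrite("pics/w10.png",iw); p=cam("wrist",st)
g=np.load("w1.npy"); p0=cam("wrist",dict(tool_pos=g[:3],tcp_rot=g[3:])); w0=cv2.imread("pics/w1.png")
# warp w1 onto current view by lid plane? small pose change: compare tab/knob by direct matching
def mt(a,b,x,y,w,h,m=25):
    T=a[y:y+h,x:x+w]; S=b[max(0,y-m):y+h+m,max(0,x-m):x+w+m]; r=cv2.matchTemplate(S,T,cv2.TM_CCOEFF_NORMED); _,v,_,l=cv2.minMaxLoc(r); return l[0]-min(m,x),l[1]-min(m,y),round(v,3)
for n,r in (("hasp",(318,196,54,86)),("tab",(328,198,44,24)),("knob",(220,232,32,30)),("lidedge",(170,240,40,45))): print(n,mt(w0,iw,*r))
a=cv2.imread("pics/scene0.png"); b=imaging.read_camera("scene")
for n,r in (("s hasp",(284,204,44,28)),("s knob",(274,184,18,18)),("s tab",(310,204,20,22)),("brush",(168,220,52,38)),("jar",(346,162,30,40)),("mug",(384,164,32,34)),("mill",(392,178,24,48))): print(n,mt(a,b,*r,m=12))
```

```text
27.4 [0.59005607 0.08017989 0.36568071] [ 0.32120794 -0.15379275 -0.26899918]
hasp (-1, 5, 0.967)
tab (-2, 6, 0.977)
knob (1, 7, 0.991)
lidedge (1, 6, 0.987)
s hasp (0, 0, 0.994)
s knob (0, 0, 1.0)
s tab (0, 0, 0.987)
brush (0, 0, 0.999)
jar (0, 0, 0.999)
mug (0, 0, 1.0)
mill (0, 0, 0.999)
```

All patches match the initial images: hasp, knob and lid are back at 0 px shift, and the brush, jar, mug and mill have not moved. The arm is clear.

```bash
python3 -c "
from workcell import finish_job
print(finish_job())"
```

```text
the job is handed in; nothing more can be done
None
```

The job is done and handed in after about 27.5 s of robot time. I swung the hasp up past upright and raised the lid fully by its knob. I set the stone down base-first in its place at a 30° lean, shut the lid, and laid the hasp back flat over the catch.

**Last checks:**
- **Stone:** before the lid closed it measured about (28, 60) mm in the case's frame, against (33, 62) mm for the middle of the place. It lay straight and flat, and took the floor's support before I let go.
- **Hasp and knob:** in the scene view they match the starting picture with 0 px shift. Correlation was 0.987 to 1.0.
- **Loose things:** brush, jar, mug and mill also show 0 px shift in the scene view (correlation 0.999 to 1.0). I did not match the can separately.
- **Arm:** it was clear of everything, with wrist force near zero.

**Disagreements:**
- **Lid check:** the first numeric check that the lid was shut gave no clear answer, because the arm hid the knob (correlation 0.61). I settled it by eye in a close crop, then confirmed it with the final match.
- **Knob height:** with the lid shut again, the gripper on the knob read about 2 mm higher than at first. I put that down to slip in the grip.

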